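# Load a sample sled over the ramp and clamp it to the click

### The job

Load the sample sled into the clamping station: push it, without lifting it, up the little ramp until its rear edge drops behind the lip at the top. Then push the orange post of the clamp lever clockwise until the torque clutch clicks and gives way, stop right there without pushing on to the end of the clutch's travel, and let the lever go, leaving the sled clamped. Leave the bottle, the objective and the vial standing where they are.

Things in the scene. Friction and masses are not known exactly. Their poses are not given: they have to be found in the camera images.
- station: Fixed loading station, 300 mm long. Origin on the desk at the foot of the ramp, on the centre line; x = direction in which the sled is pushed (about from the robot's right to its left), y about towards the robot, z up. Steel ramp from x = 0 up to x = 66 mm. Blue side rails 24 mm high, 56 mm apart inside, from x = 0 to 157 mm; before x = 0 they flare outwards to x = -30 mm.
- lip (a point): Middle of the far edge of the dark lip at the top of the ramp: station x = 72 mm, 16 mm above the desk; the lip's top is flat for 6 mm. Behind it the track drops to a grey floor plate 6 mm above the desk.
- sled: Loose steel-grey sample sled 76 long (x) x 50 x 24 mm, 0.35 kg, a puck on top; origin at the centre of its underside, x to its front, which goes up the ramp first. Starts on the desk, front 20 to 50 mm before the ramp, up to 5 mm and 0.06 rad off line (the rails straighten it). Seated: origin 6 mm above the desk at station x = 110 mm (rear at the lip), at most 10 to 26 mm beyond (jaw). Takes 2 to 12 N to push.
- push_plate (a point): On the rear face (38 mm behind the sled's origin) of the black plate at the sled's rear, 35 mm above its underside. The plate is 40 mm wide and stands up to 50 mm above the sled's underside. Push there.
- clamp_head: Fixed grey clamp head on the station's floor plate beyond the sled's place, on the centre line. Origin on the vertical axis of its screw, at its underside, 6 mm above the desk; axes like the station's. It is bolted 210 to 218 mm from the station's origin, different at each start, so the lever angle at which the jaw gets tight differs too.
- jaw: Steel clamp jaw, a bar 44 mm wide, 10 mm high, that comes out of the clamp head towards the sled (station -x) as the screw turns, 25 mm per rad. Origin as the clamp head's when the screw is at 0; the face that meets the sled is 44 mm from the origin towards the sled.
- screw (a joint): Angle of the clamp screw (rad): 0 = jaw fully back, grows clockwise seen from above; starts at 0 to 0.3. The jaw gets tight on the seated sled at about 0.7 to 1.1. It stays where it is left; turning it takes 1 to 3 N at the post before the jaw gets tight.
- clutch (a joint): Angle by which the lever has broken away from the screw (rad). 0 while they turn together. With the jaw tight, at about 6 to 8 N at the post, the clutch clicks: this angle jumps from 0 and the push force falls to about half. Past the click at 0.06; hard stop at 0.30, never push beyond 0.27. It springs back to 0 when let go. At the click a small red pin on the lever rises 2 mm.
- pivot (a point): Point on the vertical axis of screw and lever, at the height of point lever_post (77 mm above the desk).
- lever_post (a point): Centre, halfway up, of the upright orange post at the lever's end: 16 mm in diameter, free from 62 to 98 mm above the desk, 110 mm from the pivot, on the far side of the station (-y). With screw and clutch at 0 it lies 0.5 rad counter-clockwise from the station's -y direction; the lever turns clockwise from there (seen from above). The lever bar lies 48 to 62 mm above the desk.
- dropper: Loose amber dropper bottle with black top, 33 mm wide, 94 mm high, origin under its centre; bystander.
- objective: Loose white microscope objective with a green ring, standing on end, 27 mm wide, 50 mm high, origin under its centre; bystander.
- vial: Loose sample vial with red cap and yellow bottom, 26 mm wide, 53 mm high, origin under its centre; bystander.

How it is judged (in metres and radians):
On the way, in this order (a step that is already met when the one before it is completed fails the run):
1. the sled lies flat behind the lip (z of sled in the frame of station below 0.009 m and x of sled in the frame of station above 0.106 m and angle between sled's own z axis and vertical below 0.06 rad), for 0.2 s.
2. the clutch clicks with the sled in place (all of step 1 and value of joint clutch above 0.06 rad), for 0.02 s.
At the end, for the whole second after the job is handed in: The sled lies flat (within 0.06 rad) and at rest on the pocket floor behind the lip, its rear within 7 mm of the lip, the jaw pressing on it with more than 2 N, and the lever sprung back (clutch below 0.03 rad) (all of step 1 and x of sled in the frame of station below 0.117 m and contact force between jaw and sled above 2 N and value of joint clutch below 0.03 rad and linear speed of sled below 0.01 m/s); the robot touches nothing.
It fails at once if the lever is pushed on past the click to the end of the clutch's travel (beyond 0.27 rad) (value of joint clutch above 0.27 rad).
It fails at once if the sled is lifted off the track (z of sled in the frame of station above 0.035 m).
It fails at once if the dropper bottle is knocked or pushed more than 20 mm (distance of dropper from where it was at the start of the episode above 0.02 m).
It fails at once if the objective is knocked or pushed more than 20 mm (distance of objective from where it was at the start of the episode above 0.02 m).
It fails at once if the vial is knocked or pushed more than 20 mm (distance of vial from where it was at the start of the episode above 0.02 m).
It also fails if it takes over 64 s, if anything falls off the work surface, if the arm or the gripper's body presses on something with over 40 N, if the wrist force passes 120 N, or if a joint passes its speed limit or range.

### The arm

A 6-joint arm with a two-finger parallel gripper is mounted at the origin on a cart in front of the work surface, level with it; the furniture and walls round the work are solid. World frame = base frame: x ahead of the robot, y to its left, z up, the work surface at z = 0. Lengths are in m, angles in degrees, forces in N, time in s.
With the tool pointing down it reaches from about 0.3 to 0.75 m from the base axis. Payload 8.5 kg.
Tool frame: the origin (TCP) lies between the finger pads; the fingertips stand 14 mm ahead of it and the grasp point (between the pads) lies 5 mm behind it; x points along the fingers, z is the direction in which the jaws open and shut, and the axes are right-handed (so a half turn about x gives the same grasp; the last joint's range is limited). The gripper opens to 85 mm and grips with 20 to 120 N. Pads are 22 mm wide; open, the fingers measure 114 mm over their backs; the gripper's body (76 mm by 85 mm) begins 54 mm behind the grasp point. The pads swing forward as they close: fully open they stand 13 mm farther back than shut.
Start: joints at [-81.091, 21.807, 74.336, -0, 83.858, -12.336], TCP at [0.199, -0.513, 0.245] pointing down, gripper open.
Joint ranges: [-178.18, 178.18], [-50.72, 133.34], [12.68, 142.11], [-81.47, 261.47], [9.98, 163.14], [-165.26, 165.26]. Speed limits (degrees/s): [136.94, 136.94, 180, 180, 180, 180].

### API

Orientations are given as a 3x3 rotation matrix whose columns are the frame's x, y, z axes.
In Python, from rig import env gives the robot as it stands.
- The arm moves only by the shell command python3 -m jog 'ROWS' [FORCE]. ROWS is JSON, a list of rows, each a list of 5 numbers: the opening, from -1 (shut) to 1 (fully open), so that 0 is half open, then the shift along the tool's x, y, z in m, then the turn about the tool's x in rad. In form: [[claw, dx, dy, dz, yaw], ...]. A call has 1 to 20 rows; each row is the pose to reach, as a shift and turn from the pose commanded when the call began, along the tool's axes at that moment; what a row does not reach only later rows make up. A row lasts 1/10 s, in which the tool goes at most 50 mm and 8.59 degrees, less where a joint would pass 70% of its speed; a pose out of reach is approached as far as the arm can. A call with a gripper value outside its range is refused whole. The fingers move at their own pace and stop on an object; FORCE is the grip in N (left out, the last holds). Time passes only in rows, so rows that repeat a pose let the fingers close. It gives the time, the measured TCP pose, the force and the opening at its end, in the units of the state.
- env.observe(): the state, without advancing time (a new reading comes with each control period).
- env.get_image(name): name is "scene" or "side" or "wrist"; returns the picture (400x640x3 uint8, red, green, blue); there is no depth.
- env.camera_model(name): a dict with "fx", "fy", "cx", "cy" (pixels), "origin" and "orientation" of the camera in the world. Camera axes: x right, y up, looking along -z (the intrinsics and any distortion apply to the point x, -y, -z); pixel columns grow to the right and rows downward; lengths in m; the calibration is good to about 2 mm. A picture is of the moment at which its call begins: read the wrist's pose just before it. camera_model takes no time and is no camera call; for the wrist camera it gives the pose at the moment of the call.
- env.close_job(): hands the job in, once; it reports no verdict.
The state is a dict: "time_s": time; "q": joint angles; "qvel": joint speeds; "joint_efforts": joint torques, N m; "position": TCP position; "tool_rot": TCP orientation; "ft_force": force on the tool from outside, world axes, zero at the start; "wrist_torque": the same for the moment, N m; "grip_width": finger opening in m.
Only numpy, scipy, OpenCV 4.12 (cv2) and the standard library are available. Lean on these libraries where they do the work, as an engineer would, in place of code of your own. Each camera call takes 0.05 s, during which the arm holds its last target.

## Working session

There is one attempt and no reset: what is moved stays moved. The work goes in short steps, Python scripts to look and compute and a shell command to move; the robot and the scene stay as the last step left them, time stands still between calls to the robot, and variables do not carry over. Pictures are saved under pics/ and viewed, and the job is handed in when it is done.

```bash
ls; mkdir -p pics
python3 - <<'E'
from rig import env
import cv2
o=env.observe()
for k,v in o.items(): print(k,v)
for n in ["scene","side","wrist"]:
    print(n,env.camera_model(n))
    cv2.imwrite(f"pics/{n}0.png",env.get_image(n)[:,:,::-1])
E
```

```text
pics
time_s 0.0
q [-8.10881555e+01  2.18403760e+01  7.43871130e+01  1.23412921e-04
  8.38555185e+01 -1.23385017e+01]
qvel [-0.00645685 -0.01608567  0.02848322 -0.07813191  0.09797    -0.03421776]
joint_efforts [ 1.31995412e-04 -4.48454618e+01 -2.31272990e+01 -1.07202059e-04
  4.78624526e-03 -1.17412137e-05]
position [ 0.19927385 -0.51233166  0.24470362]
tool_rot [[-2.22317401e-04  9.32005799e-01  3.62443295e-01]
 [ 1.43159596e-03  3.62443229e-01 -9.32004751e-01]
 [-9.99998951e-01  3.11671482e-04 -1.41483317e-03]]
ft_force [0.86707785 0.08275745 0.41761558]
wrist_torque [ 0.06062794  0.00750949 -0.03182613]
grip_width 0.08555689594952938
scene {'fx': 446.7502567006412, 'fy': 446.7502567006412, 'cx': 320.63562062885967, 'cy': 193.80468293695634, 'origin': array([ 0.60956252, -0.62591052,  0.84763572]), 'orientation': array([[ 0.99236112, -0.08532196,  0.08910432],
       [ 0.12282276,  0.75106925, -0.64869835],
       [-0.0115753 ,  0.65468705,  0.7558114 ]])}
side {'fx': 423.2101160448514, 'fy': 423.2101160448514, 'cx': 320.4988420481397, 'cy': 193.91736449987238, 'origin': array([-0.24010759,  0.18657438,  0.58412541]), 'orientation': array([[-0.19463581,  0.52039624, -0.83144732],
       [-0.98072606, -0.0884471 ,  0.17422255],
       [ 0.01712566,  0.84933201,  0.52758113]])}
wrist {'fx': 296.94368022036406, 'fy': 296.94368022036406, 'cx': 317.2660322094613, 'cy': 198.1341566635828, 'origin': array([ 0.27404071, -0.4827944 ,  0.37327987]), 'orientation': array([[ 3.62168138e-01,  8.85381742e-01,  2.91433374e-01],
       [-9.32112668e-01,  3.44165987e-01,  1.12764122e-01],
       [-4.62160109e-04, -3.12488312e-01,  9.49921492e-01]])}
```

View pics/scene0.png

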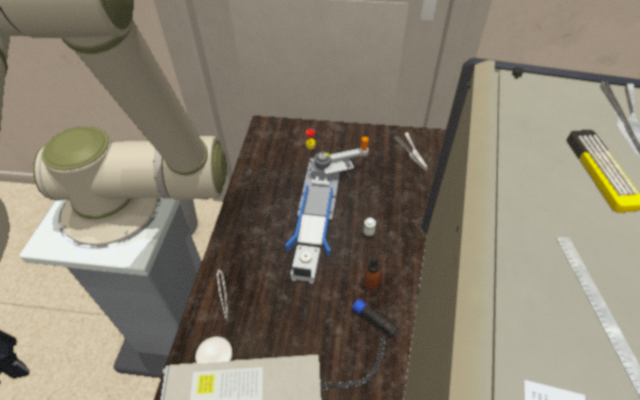

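View pics/side0.png

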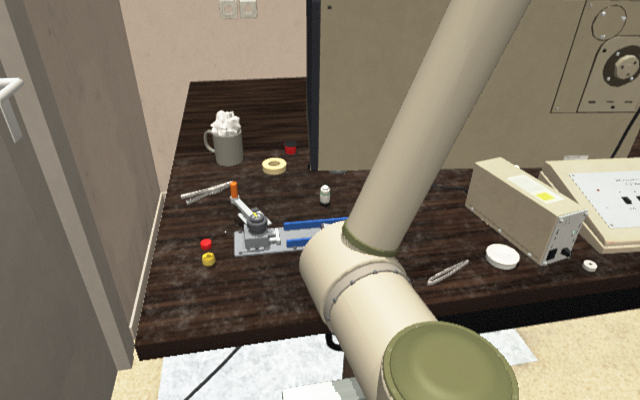

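View pics/wrist0.png

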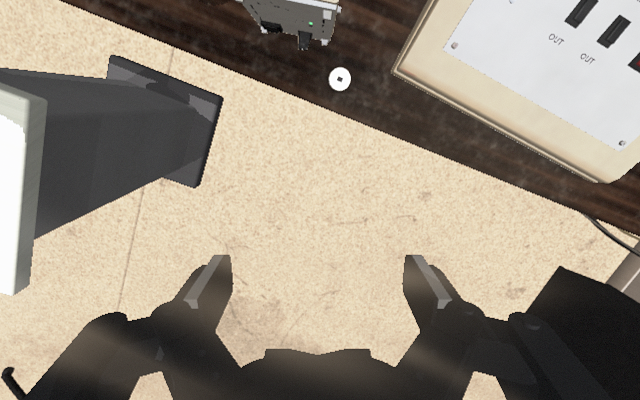

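```bash
cat > h.py <<'E'
import numpy as np,cv2
from rig import env
def ray(m,u,v):
    d=np.array([(u-m['cx'])/m['fx'],-(v-m['cy'])/m['fy'],-1.]);return np.array(m['origin']),np.array(m['orientation'])@d
def onz(m,u,v,z):
    o,d=ray(m,u,v);return o+d*(z-o[2])/d[2]
def proj(m,p):
    c=np.array(m['orientation']).T@(np.array(p)-m['origin']);return np.array([m['cx']+m['fx']*c[0]/-c[2],m['cy']-m['fy']*c[1]/-c[2]])
def tri(a,b):
    A=np.zeros((3,3));r=np.zeros(3)
    for m,u,v in (a,b):
        o,d=ray(m,u,v);d=d/np.linalg.norm(d);P=np.eye(3)-np.outer(d,d);A+=P;r+=P@o
    return np.linalg.solve(A,r)
E
python3 - <<'E'
import cv2
a=cv2.imread("pics/scene0.png")[110:310,230:430]
cv2.imwrite("pics/s0c.png",cv2.resize(a,(600,600),interpolation=cv2.INTER_CUBIC)) 
a=cv2.imread("pics/side0.png")[160:280,170:360]
cv2.imwrite("pics/d0c.png",cv2.resize(a,(760,480),interpolation=cv2.INTER_CUBIC))
E
```

```text
(no output)
```

View pics/s0c.png

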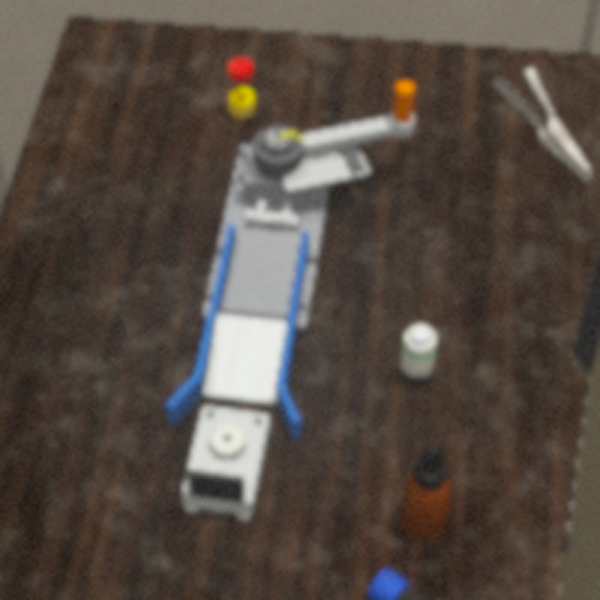

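View pics/d0c.png

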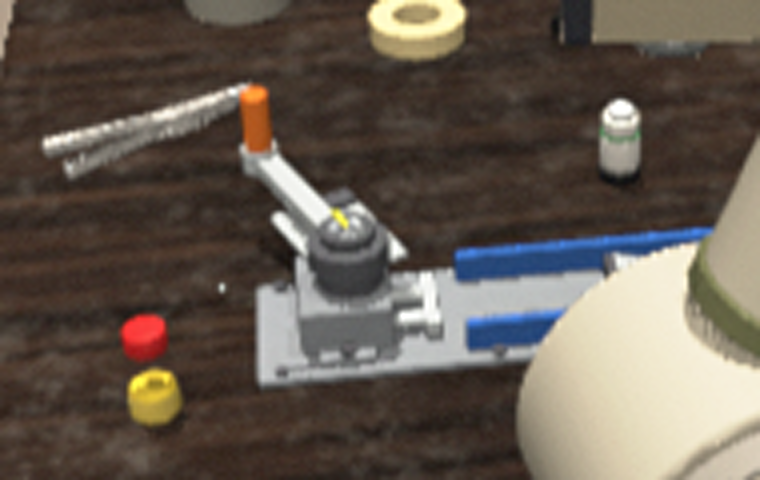

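Run:
```python
from h import *
S=env.camera_model('scene');D=env.camera_model('side')
s=lambda U,V:(S,230+U/3,110+V/3); d=lambda U,V:(D,170+U/4,160+V/4)
np.set_printoptions(precision=4,suppress=True)
print('post',tri(s(404,101),d(256,118)), onz(*s(405,85),.098),onz(*d(256,94),.098))
for n,p,z in [('railendL',(233,228),.024),('railendR',(305,236),.024),('flareL',(205,376),.024),('flareR',(284,384),.024),('tipL',(174,408),.024),('tipR',(297,425),.024),('footL',(202,396),0),('footR',(279,403),0),('lipL',(215,313),.016),('lipR',(291,319),.016),
 ('plate topL',(190,473),.05),('plate top R',(245,478),.05),('sled front R',(270,408),.024),('sled front L',(203,404),.024),('puck',(228,437),.028),('hub',(277,140),.07),('drop top',(431,455),.094),('obj top',(421,330),.05),('vial',(241,65),.053)]:
    print(n,onz(*s(*p),z))
print('vial',onz(*d(145,330),.053)); print('obj',onz(*d(620,108),.05));print('hub',tri(s(277,135),d(347,228)))
```

```text
post [0.6084 0.2113 0.0791] [0.6083 0.2108 0.098 ] [0.6023 0.2095 0.098 ]
railendL [0.4774 0.1028 0.024 ]
railendR [0.5374 0.1007 0.024 ]
flareL [ 0.4776 -0.0479  0.024 ]
flareR [ 0.5376 -0.0483  0.024 ]
tipL [ 0.4594 -0.0791  0.024 ]
tipR [ 0.5513 -0.0835  0.024 ]
footL [ 0.4744 -0.0498 -0.    ]
footR [ 0.5338 -0.0495  0.    ]
lipL [0.4747 0.0189 0.016 ]
lipR [0.5351 0.0198 0.016 ]
plate topL [ 0.4842 -0.1482  0.05  ]
plate top R [ 0.5225 -0.1478  0.05  ]
sled front R [ 0.5299 -0.071   0.024 ]
sled front L [ 0.4801 -0.0731  0.024 ]
puck [ 0.5032 -0.1021  0.028 ]
hub [0.5071 0.163  0.07  ]
drop top [ 0.6462 -0.1428  0.094 ]
obj top [ 0.6359 -0.0059  0.05  ]
vial [0.4614 0.2714 0.053 ]
vial [0.4551 0.2715 0.053 ]
obj [ 0.6314 -0.007   0.05  ]
hub [0.5057 0.1681 0.0689]
```

Run:
```python
from h import *
S=env.camera_model('scene');D=env.camera_model('side')
np.set_printoptions(precision=4,suppress=True)
for z in (0,.05,.1,.15,.2): print(z,onz(S,320,357,z),onz(S,165,366,z),'side',onz(D,480,160,z),onz(D,585,212,z))
o=env.observe(); R=o['tool_rot']
print(R.T@(np.array([.504,-.195,.245])-o['position']))
```

```text
0 [ 0.559  -0.3071  0.    ] [ 0.2703 -0.3588  0.    ] side [ 0.7911 -0.5237  0.    ] [ 0.4859 -0.6407  0.    ]
0.05 [ 0.562 -0.326  0.05 ] [ 0.2903 -0.3746  0.05  ] side [ 0.7028 -0.4629  0.05  ] [ 0.4238 -0.5698  0.05  ]
0.1 [ 0.565  -0.3448  0.1   ] [ 0.3103 -0.3903  0.1   ] side [ 0.6145 -0.4021  0.1   ] [ 0.3616 -0.499   0.1   ]
0.15 [ 0.5679 -0.3636  0.15  ] [ 0.3303 -0.4061  0.15  ] side [ 0.5263 -0.3413  0.15  ] [ 0.2995 -0.4282  0.15  ]
0.2 [ 0.5709 -0.3824  0.2   ] [ 0.3503 -0.4218  0.2   ] side [ 0.438  -0.2805  0.2   ] [ 0.2373 -0.3574  0.2   ]
[ 0.0001  0.399  -0.1854]
```

```bash
python3 -m jog '[[-1,0,0.2,-0.09,-0.6],[-1,0,0.4,-0.185,-1.205],[-1,0,0.4,-0.185,-1.205],[-1,0,0.4,-0.185,-1.205],[-1,0,0.4,-0.185,-1.205],[-1,0,0.4,-0.185,-1.205],[-1,0,0.4,-0.185,-1.205],[-1,0,0.4,-0.185,-1.205],[-1,0,0.4,-0.185,-1.205],[-1,0,0.4,-0.185,-1.205],[-1,0,0.4,-0.185,-1.205],[-1,0,0.4,-0.185,-1.205],[-1,0,0.4,-0.185,-1.205]]'
python3 - <<'E'
from h import *
import cv2
print(env.observe()['tool_rot'].round(3),env.observe()['q'].round(1),env.observe()['ft_force'])
print(env.camera_model('wrist'))
cv2.imwrite("pics/w1.png",env.get_image('wrist')[:,:,::-1])
E
```

```text
time_s: 1.45
position: [0.5044, -0.1962, 0.2453]
tool_rot: [[-0.0, -0.003, 1.0], [-0.0, 1.0, 0.003], [-1.0, -0.0, -0.0]]
ft_force: [0.7, 0.1, -0.1]
grip_width: -0.0001
[[-0.    -0.003  1.   ]
 [-0.     1.     0.003]
 [-1.    -0.    -0.   ]] [-33.8  20.9  75.7  -0.   83.4 -34. ] [ 0.66307713  0.13385809 -0.10910711]
{'fx': 296.94368022036406, 'fy': 296.94368022036406, 'cx': 317.2660322094613, 'cy': 198.1341566635828, 'origin': array([ 0.50426632, -0.11540435,  0.37381479]), 'orientation': array([[ 9.99995714e-01, -2.90725005e-03, -3.45057260e-04],
       [ 2.86913442e-03,  9.49728356e-01,  3.13062003e-01],
       [-5.82438858e-04, -3.13061651e-01,  9.49732627e-01]])}
```

View pics/w1.png

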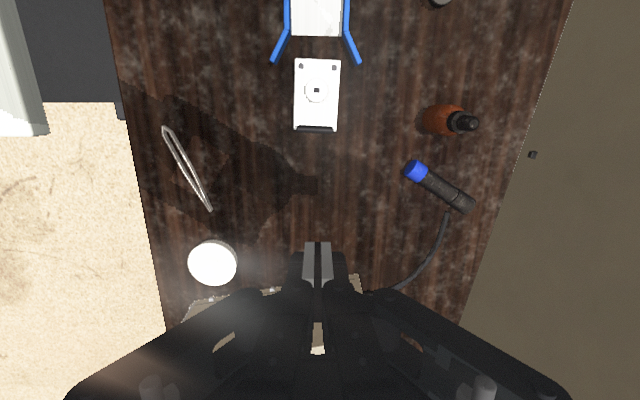

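Run:
```python
from h import *
W=env.camera_model('wrist')
for p,z in [((298,131),.05),((337,131),.05),((298,126),.05),((337,126),.05),((316,90),.028),((290,32),.024),((345,32),.024),((292,36),0),((342,37),0),((286,0),.024),((350,0),.024),((300,130),0),((320,186),0)]: print(p,onz(W,*p,z).round(4))
print(proj(W,[.5044,-.1962,.2453]))
```

```text
(298, 131) [ 0.4837 -0.1466  0.05  ]
(337, 131) [ 0.5253 -0.1465  0.05  ]
(298, 126) [ 0.4837 -0.1414  0.05  ]
(337, 126) [ 0.5252 -0.1413  0.05  ]
(316, 90) [ 0.5027 -0.1047  0.028 ]
(290, 32) [ 0.4754 -0.0476  0.024 ]
(345, 32) [ 0.533  -0.0474  0.024 ]
(292, 36) [ 0.4755 -0.0469  0.    ]
(342, 37) [ 0.5317 -0.0477  0.    ]
(286, 0) [ 0.4721 -0.0186  0.024 ]
(350, 0) [ 0.5371 -0.0185  0.024 ]
(300, 130) [ 0.483  -0.1503  0.    ]
(320, 186) [ 0.508  -0.2219  0.    ]
[317.10703278 271.71311026]
```

```bash
python3 -m jog '[[-1,0.05,0,0,0],[-1,0.1,0,0,0],[-1,0.15,0,0,0],[-1,0.19,0,0,0],[-1,0.2,0.0,0,0],[-1,0.2,0.03,0,0],[-1,0.2,0.035,0,0],[-1,0.2,0.04,0,0],[-1,0.2,0.045,0,0],[-1,0.2,0.05,0,0],[-1,0.2,0.055,0,0],[-1,0.2,0.06,0,0],[-1,0.2,0.06,0,0]]'
python3 - <<'E'
from h import *
import cv2
cv2.imwrite("pics/w2.png",env.get_image('wrist')[:,:,::-1])
a=env.get_image('scene')[:,:,::-1][110:310,230:430]
cv2.imwrite("pics/s2.png",cv2.resize(a,(600,600),interpolation=cv2.INTER_CUBIC))
E
```

```text
time_s: 2.8
position: [0.5048, -0.1347, 0.0455]
tool_rot: [[-0.0, -0.005, 1.0], [0.0, 1.0, 0.005], [-1.0, 0.0, -0.0]]
ft_force: [0.7, -0.6, -0.7]
grip_width: -0.0002
```

View pics/w2.png

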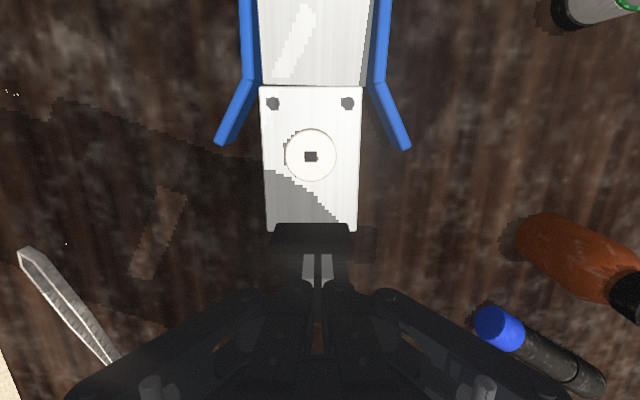

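View pics/s2.png

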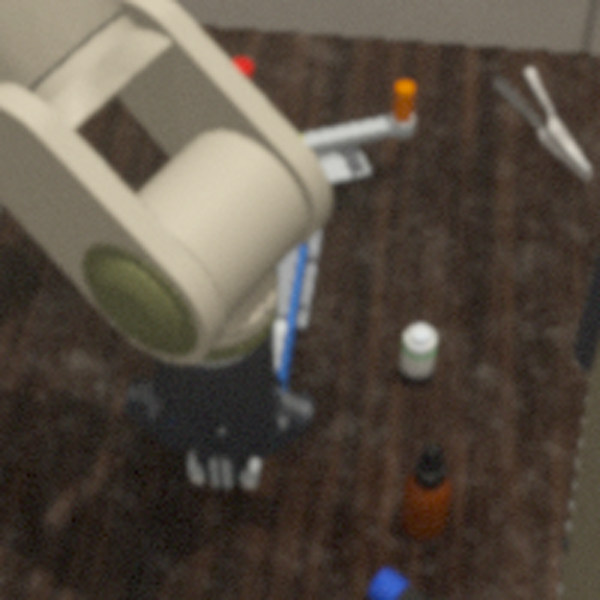

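```bash
python3 -m jog '[[-1,0,0.006,0,0],[-1,0,0.012,0,0],[-1,0,0.018,0,0],[-1,0,0.024,0,0],[-1,0,0.03,0,0],[-1,0,0.03,0,0]]'
python3 -m jog '[[-1,0,0.006,0,0],[-1,0,0.012,0,0],[-1,0,0.018,0,0],[-1,0,0.024,0,0],[-1,0,0.03,0,0],[-1,0,0.03,0,0]]'
python3 - <<'E'
from h import *
import cv2
cv2.imwrite("pics/w3.png",env.get_image('wrist')[:,:,::-1])
E
```

```text
time_s: 3.5
position: [0.5048, -0.1046, 0.0455]
tool_rot: [[0.001, -0.006, 1.0], [-0.0, 1.0, 0.006], [-1.0, -0.0, 0.001]]
ft_force: [0.6, -2.7, 0.4]
grip_width: 0.0001
time_s: 4.1
position: [0.5043, -0.0746, 0.0452]
tool_rot: [[-0.0, -0.006, 1.0], [0.0, 1.0, 0.006], [-1.0, 0.0, -0.0]]
ft_force: [0.2, -2.2, -0.4]
grip_width: 0.0001
```

View pics/w3.png

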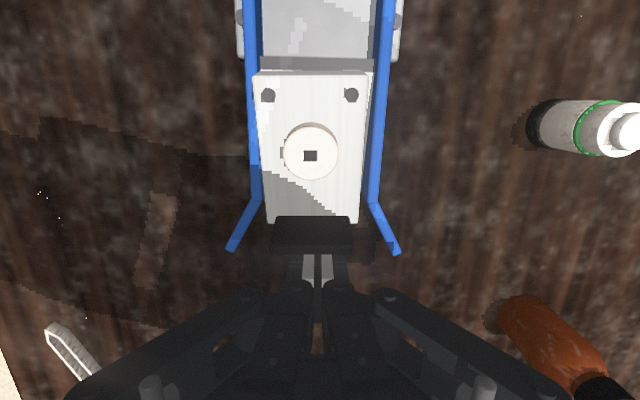

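```bash
python3 -m jog '[[-1,-0.001,0.006,0,0],[-1,-0.002,0.012,0,0],[-1,-0.003,0.018,0,0],[-1,-0.005,0.024,0,0],[-1,-0.006,0.03,0,0],[-1,-0.006,0.03,0,0]]'
python3 -m jog '[[-1,-0.001,0.006,0,0],[-1,-0.002,0.012,0,0],[-1,-0.003,0.018,0,0],[-1,-0.005,0.024,0,0],[-1,-0.006,0.03,0,0],[-1,-0.006,0.03,0,0]]'
python3 - <<'E'
from h import *
import cv2
cv2.imwrite("pics/w4.png",env.get_image('wrist')[:,:,::-1])
E
```

```text
time_s: 4.75
position: [0.505, -0.0452, 0.0521]
tool_rot: [[0.002, -0.006, 1.0], [-0.001, 1.0, 0.006], [-1.0, -0.001, 0.002]]
ft_force: [0.8, -4.8, 3.8]
grip_width: -0.0003
time_s: 5.35
position: [0.5036, -0.0139, 0.0571]
tool_rot: [[-0.001, -0.006, 1.0], [0.001, 1.0, 0.006], [-1.0, 0.001, -0.001]]
ft_force: [0.2, -0.9, 0.4]
grip_width: 0.0003
```

View pics/w4.png

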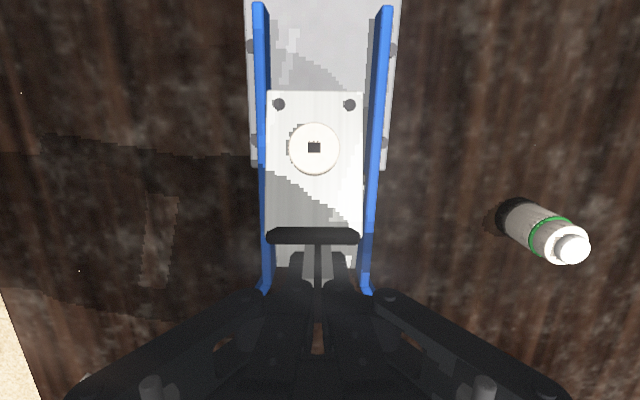

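```bash
python3 -m jog '[[-1,0.008,0,0,0],[-1,0.008,0.005,0,0],[-1,0.008,0.01,0,0],[-1,0.008,0.015,0,0],[-1,0.008,0.015,0,0]]'
python3 -m jog '[[-1,0,0.003,0,0],[-1,0,0.006,0,0],[-1,0,0.008,0,0],[-1,0,0.008,0,0]]'
python3 - <<'E'
from h import *
import cv2
print(env.camera_model('wrist')['origin'])
cv2.imwrite("pics/w5.png",env.get_image('wrist')[:,:,::-1])
E
```

```text
time_s: 5.9
position: [0.504, 0.0004, 0.0493]
tool_rot: [[-0.0, -0.006, 1.0], [0.0, 1.0, 0.006], [-1.0, 0.0, -0.0]]
ft_force: [-0.4, -2.2, -0.3]
grip_width: -0.0002
time_s: 6.3
position: [0.504, 0.0081, 0.0493]
tool_rot: [[-0.0, -0.005, 1.0], [0.0, 1.0, 0.005], [-1.0, 0.0, -0.0]]
ft_force: [0.7, -2.5, -0.5]
grip_width: 0.0003
[0.50367004 0.08887267 0.17781977]
```

View pics/w5.png

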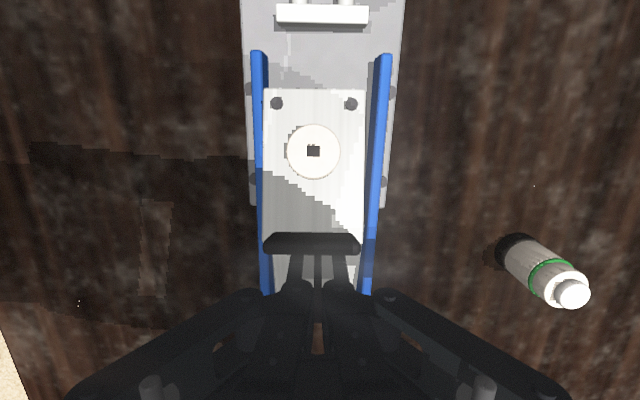

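```bash
python3 -m jog '[[-1,0,0.002,0,0],[-1,0,0.003,0,0],[-1,0,0.003,0,0]]'
python3 - <<'E'
from h import *
import cv2
cv2.imwrite("pics/w6.png",env.get_image('wrist')[:,:,::-1])
E
```

```text
time_s: 6.65
position: [0.504, 0.0109, 0.0493]
tool_rot: [[-0.0, -0.005, 1.0], [0.0, 1.0, 0.005], [-1.0, 0.0, -0.0]]
ft_force: [0.4, -1.7, -0.6]
grip_width: 0.0001
```

View pics/w6.png

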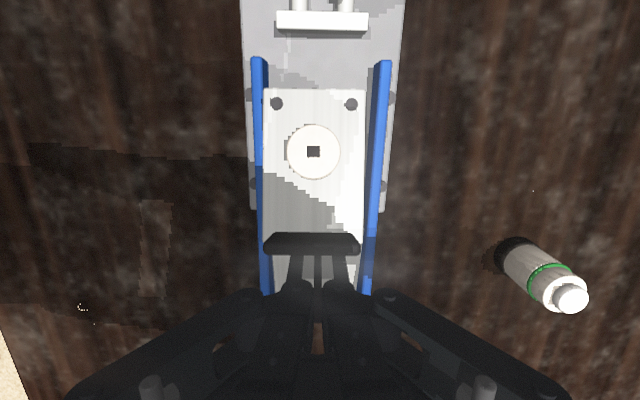

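```bash
python3 -m jog '[[-1,0,0.002,0,0],[-1,0,0.003,0,0],[-1,0,0.003,0,0]]'
python3 - <<'E'
from h import *
import cv2
cv2.imwrite("pics/w7.png",env.get_image('wrist')[:,:,::-1])
E
```

```text
time_s: 7.0
position: [0.504, 0.0139, 0.0493]
tool_rot: [[0.0, -0.005, 1.0], [0.0, 1.0, 0.005], [-1.0, 0.0, 0.0]]
ft_force: [-1.4, -1.6, -0.8]
grip_width: 0.0001
```

View pics/w7.png

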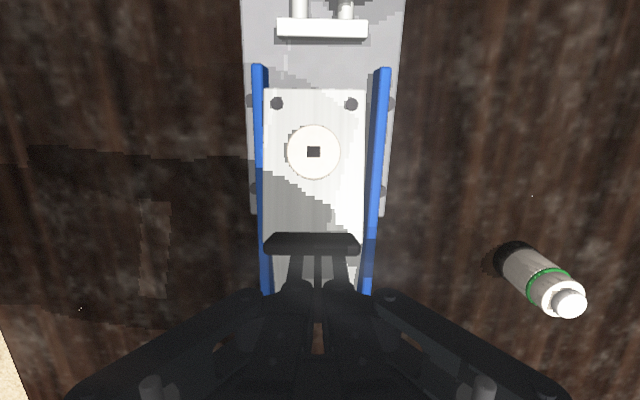

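Run:
```python
from h import *
W=env.camera_model('wrist')
for p,z in [((314,89),.03),((313,152),.034),((312,254),.056),((312,233),.056),((258,66),.024),((384,69),.024),((322,37),.026)]: print(p,onz(W,*p,z).round(4))
```

```text
(314, 89) [0.502  0.0997 0.03  ]
(313, 152) [0.5017 0.0709 0.034 ]
(312, 254) [0.5015 0.0275 0.056 ]
(312, 233) [0.5015 0.0381 0.056 ]
(258, 66) [0.4753 0.1101 0.024 ]
(384, 69) [0.5354 0.1091 0.024 ]
(322, 37) [0.5056 0.1222 0.026 ]
```

```bash
python3 -m jog '[[-1,0,0.001,0,0],[-1,0,0.002,0,0],[-1,0,0.002,0,0]]'
python3 - <<'E'
from h import *
import cv2
cv2.imwrite("pics/w8.png",env.get_image('wrist')[:,:,::-1])
a=env.get_image('side')[:,:,::-1][160:280,170:360]
cv2.imwrite("pics/d8.png",cv2.resize(a,(760,480),interpolation=cv2.INTER_CUBIC))
E
```

```text
time_s: 7.35
position: [0.504, 0.0159, 0.0494]
tool_rot: [[0.0, -0.005, 1.0], [0.0, 1.0, 0.005], [-1.0, 0.0, 0.0]]
ft_force: [-0.1, -1.8, -0.2]
grip_width: -0.0003
```

View pics/w8.png

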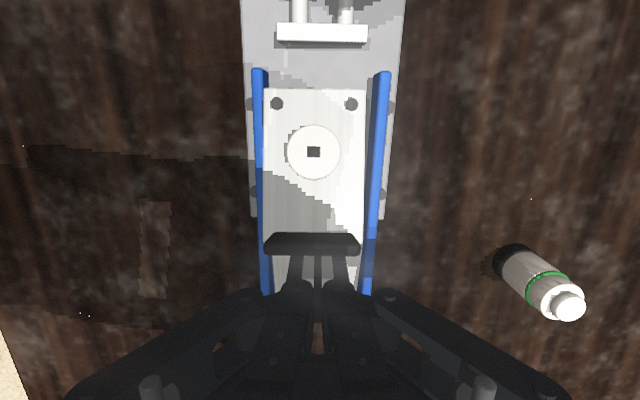

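View pics/d8.png

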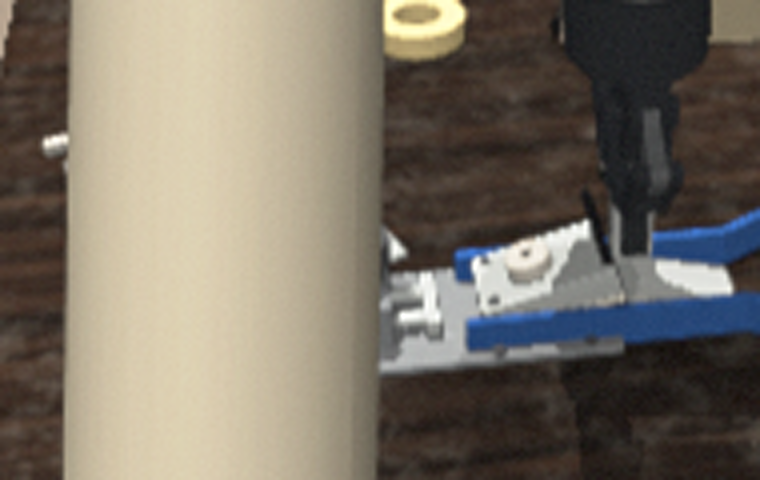

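```bash
python3 -m jog '[[-1,0,0.001,0,0],[-1,0,0.002,0,0],[-1,0,0.002,0,0]]'
python3 - <<'E'
from h import *
import cv2
a=env.get_image('side')[:,:,::-1][160:280,170:360]
cv2.imwrite("pics/d9.png",cv2.resize(a,(760,480),interpolation=cv2.INTER_CUBIC))
E
```

```text
time_s: 7.75
position: [0.504, 0.0179, 0.0493]
tool_rot: [[-0.0, -0.005, 1.0], [0.0, 1.0, 0.005], [-1.0, 0.0, -0.0]]
ft_force: [0.2, -2.3, -0.8]
grip_width: 0.0001
```

View pics/d9.png

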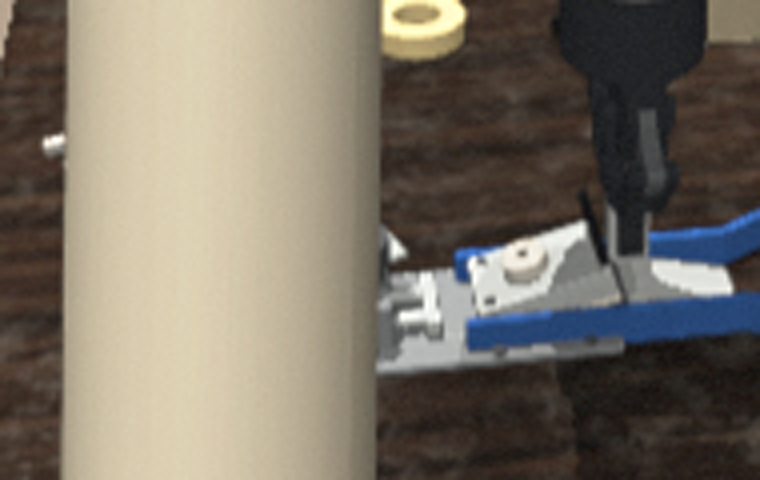

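```bash
python3 -m jog '[[-1,0,0.002,0,0],[-1,0,0.002,0,0],[-1,0,-0.01,0,0],[-1,0,-0.01,0,0]]'
python3 - <<'E'
from h import *
import cv2
a=env.get_image('side')[:,:,::-1][160:280,170:360]
cv2.imwrite("pics/d10.png",cv2.resize(a,(760,480),interpolation=cv2.INTER_CUBIC)) 
cv2.imwrite("pics/w10.png",env.get_image('wrist')[:,:,::-1])
E
```

```text
time_s: 8.2
position: [0.5042, 0.0067, 0.0493]
tool_rot: [[0.0, -0.004, 1.0], [0.0, 1.0, 0.004], [-1.0, 0.0, 0.0]]
ft_force: [0.1, -0.7, 0.5]
grip_width: -0.0002
```

View pics/d10.png

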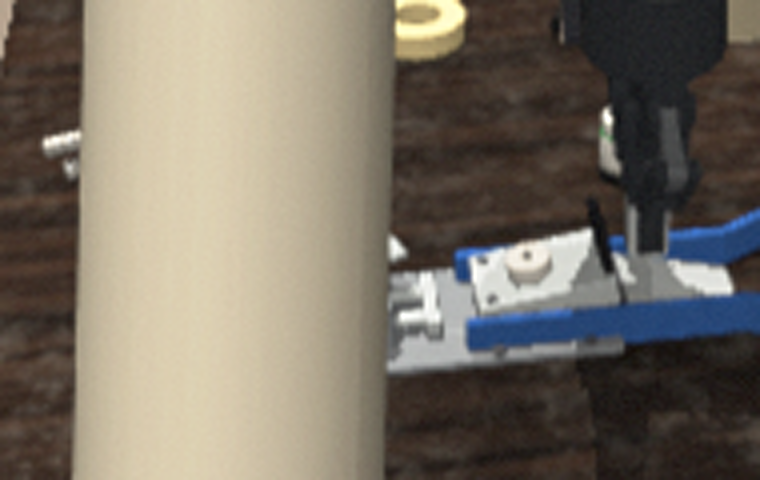

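View pics/w10.png

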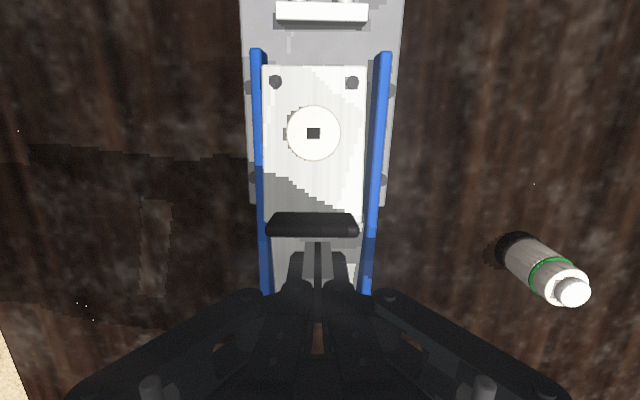

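Run:
```python
from h import *
import cv2
a=env.get_image('side')[:,:,::-1][205:250,270:360]
cv2.imwrite("pics/d11.png",cv2.resize(a,(800,400),interpolation=cv2.INTER_CUBIC)) 
D=env.camera_model('side')
# expected flat seated corners: sled x center .504, origin y=.058..062, z .006
for nm,(dz1,dz2) in {'flat':(0,0),'tilt':(0,.010)}.items():
  for xs in (.479,.529):
    for y,dz in ((.024,dz2),(.100,dz1)):
      p=proj(D,[xs,y,.030+dz]); print(nm,xs,y,((p-[270,205])*800/90).round(0))
```

```text
flat 0.479 0.024 [490. 237.]
flat 0.479 0.1 [181. 270.]
flat 0.529 0.024 [450. 121.]
flat 0.529 0.1 [154. 151.]
tilt 0.479 0.024 [491. 204.]
tilt 0.479 0.1 [181. 270.]
tilt 0.529 0.024 [451.  89.]
tilt 0.529 0.1 [154. 151.]
```

View pics/d11.png

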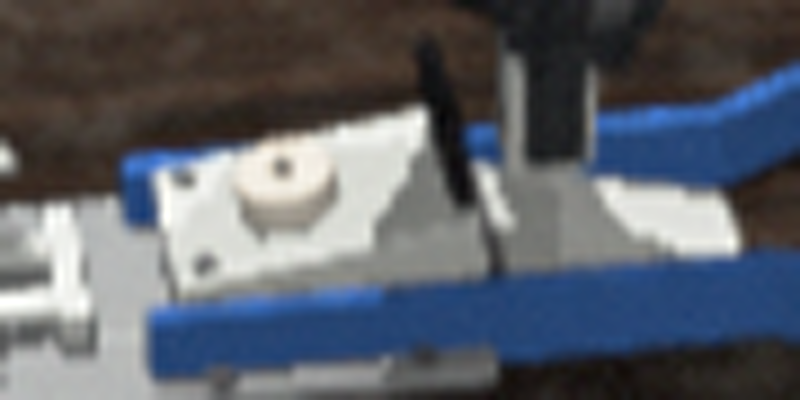

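```bash
python3 -m jog '[[-1,0,0.006,0,0],[-1,0,0.012,0,0],[-1,0,0.014,0,0],[-1,0,0.016,0,0],[-1,0,0.016,0,0],[-1,0,-0.002,0,0],[-1,0,-0.002,0,0]]'
cat > v.py <<'E'
from h import *
import sys
n=sys.argv[1]
a=env.get_image('side')[:,:,::-1][205:250,270:360]
cv2.imwrite(f"pics/d{n}.png",cv2.resize(a,(800,400),interpolation=cv2.INTER_CUBIC))
E
python3 v.py 12
```

```text
time_s: 9.05
position: [0.5042, 0.0048, 0.0494]
tool_rot: [[0.0, -0.004, 1.0], [0.0, 1.0, 0.004], [-1.0, 0.0, 0.0]]
ft_force: [-0.2, 0.0, 0.5]
grip_width: -0.0
```

View pics/d12.png

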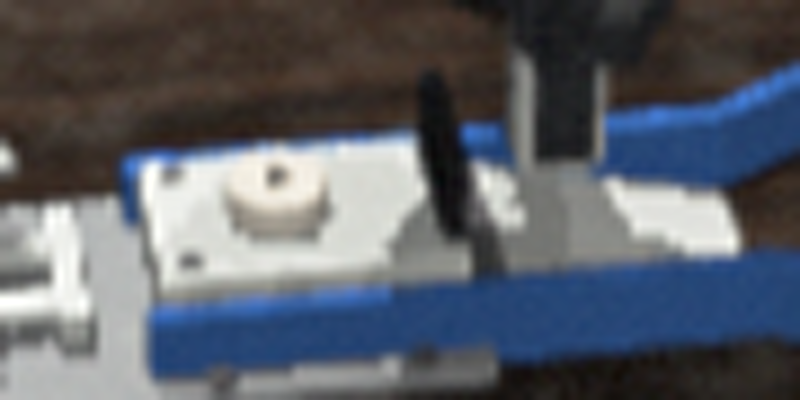

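```bash
python3 -m jog '[[-1,-0.05,-0.003,0,0],[-1,-0.1,-0.003,0,0],[-1,-0.15,0,0,0],[-1,-0.19,0.03,0.02,0],[-1,-0.195,0.06,0.05,0],[-1,-0.195,0.095,0.056,0],[-1,-0.195,0.095,0.056,0],[-1,-0.195,0.095,0.056,0]]'
python3 - <<'E'
from h import *
print(env.camera_model('wrist')['origin'])
cv2.imwrite("pics/w13.png",env.get_image('wrist')[:,:,::-1])
E
```

```text
time_s: 9.9
position: [0.5592, 0.102, 0.2439]
tool_rot: [[-0.001, -0.007, 1.0], [0.0, 1.0, 0.007], [-1.0, 0.0, -0.001]]
ft_force: [-0.1, -0.1, 0.6]
grip_width: -0.0003
[0.55886075 0.18281558 0.37243447]
```

View pics/w13.png

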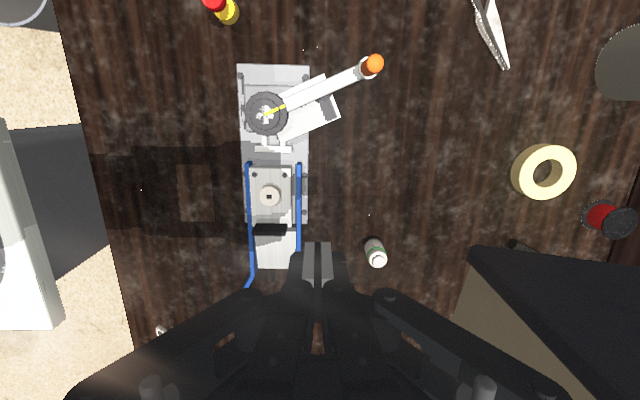

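Run:
```python
from h import *
import cv2
W=env.camera_model('wrist')
im=cv2.imread('pics/w13.png')
h=cv2.cvtColor(im,cv2.COLOR_BGR2HSV)
m=cv2.inRange(h,(5,180,180),(18,255,255));m[:, :340]=0;m[100:]=0
ys,xs=np.nonzero(m);print('orange',xs.min(),xs.max(),ys.min(),ys.max(),xs.mean(),ys.mean())
for p,z in [((375.5,63),.098),((266,112),.07),((269,196),.034),((252,165),.024),((300,166),.024)]: print(p,onz(W,*p,z).round(4))
cv2.imwrite('pics/w13c.png',cv2.resize(im[40:160,220:400],(720,480),interpolation=cv2.INTER_CUBIC))
```

```text
orange 366 383 54 72 374.70175438596493 63.49122807017544
(375.5, 63) [0.6077 0.2122 0.098 ]
(266, 112) [0.5084 0.1708 0.07  ]
(269, 196) [0.5013 0.0728 0.034 ]
(252, 165) [0.4811 0.1083 0.024 ]
(300, 166) [0.5383 0.1074 0.024 ]
```

View pics/w13c.png

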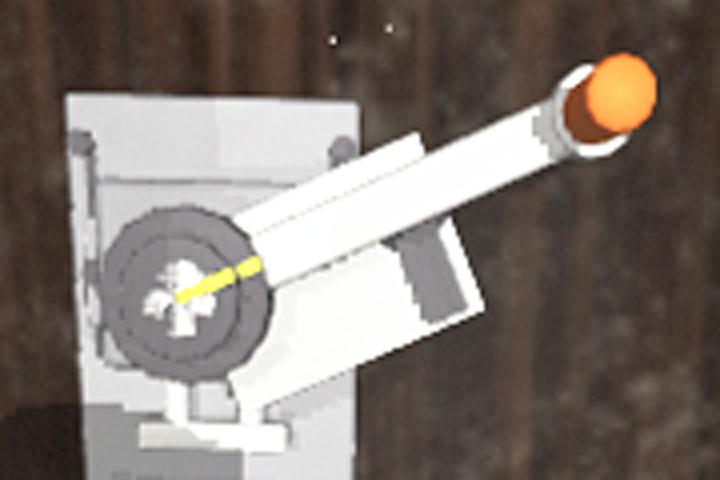

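```bash
python3 -m jog '[[-1,0,0.05,0.01,-0.13],[-1,0,0.1,0.02,-0.26],[-1,0,0.15,0.028,-0.4],[-1,0,0.155,0.028,-0.43],[-1,0.05,0.155,0.028,-0.43],[-1,0.1,0.155,0.028,-0.43],[-1,0.145,0.155,0.028,-0.43],[-1,0.162,0.155,0.028,-0.43],[-1,0.162,0.155,0.028,-0.43],[-1,0.162,0.155,0.028,-0.43]]'
python3 - <<'E'
from h import *
print(env.observe()['ft_force'])
cv2.imwrite("pics/w14.png",env.get_image('wrist')[:,:,::-1])
cv2.imwrite("pics/d14.png",cv2.resize(env.get_image('side')[150:290,150:370,::-1],(770,490)))
cv2.imwrite("pics/s14.png",cv2.resize(env.get_image('scene')[110:260,240:440,::-1],(800,600)))
E
```

```text
time_s: 10.95
position: [0.5874, 0.2553, 0.0834]
tool_rot: [[0.001, -0.42, 0.907], [0.0, 0.907, 0.42], [-1.0, -0.0, 0.001]]
ft_force: [0.7, 0.0, 0.1]
grip_width: 0.0004
[0.67299558 0.0349468  0.13790411]
```

View pics/w14.png

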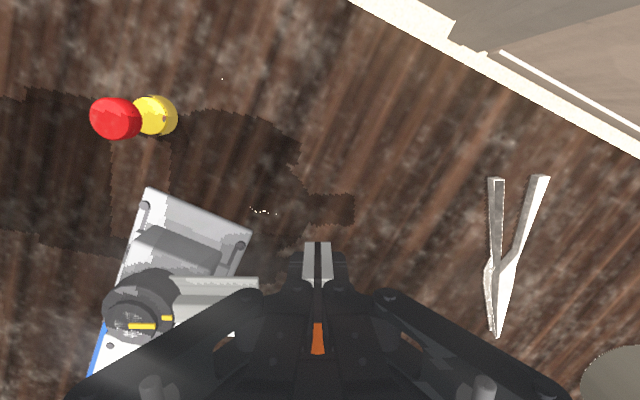

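View pics/d14.png

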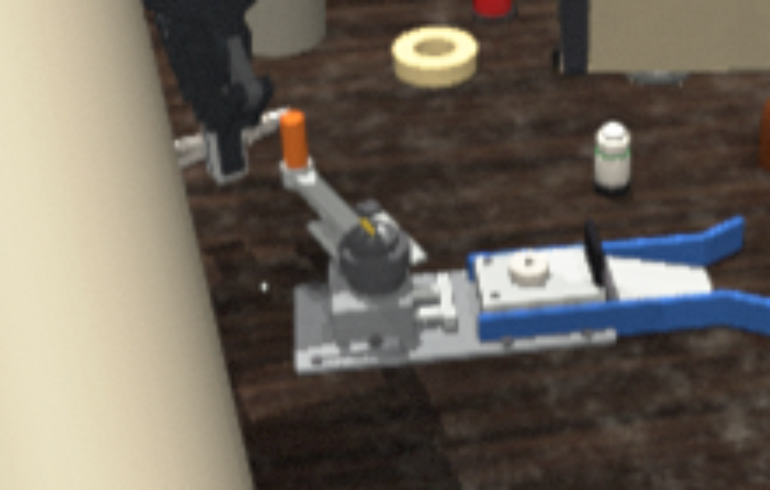

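View pics/s14.png

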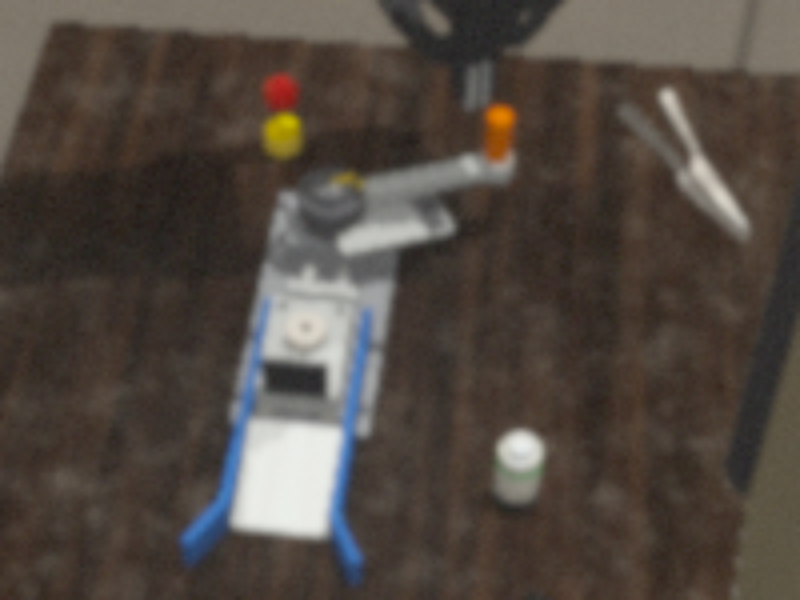

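```bash
python3 -m jog '[[-1,0,-0.01,0,0],[-1,0,-0.02,0,0],[-1,0,-0.024,0,0],[-1,0,-0.027,0,0],[-1,0,-0.03,0,0],[-1,0,-0.032,0,0],[-1,0,-0.032,0,0]]'
python3 - <<'E'
from h import *
o=env.observe();print(o['ft_force']@o['tool_rot'])
E
python3 -m jog '[[-1,0,-0.0022,0.0004,0.02],[-1,0,-0.0044,0.0007,0.04],[-1,0,-0.0066,0.001,0.06],[-1,0,-0.0089,0.0012,0.08],[-1,0,-0.0111,0.0014,0.1],[-1,0,-0.0111,0.0014,0.1]]'
python3 - <<'E'
from h import *
o=env.observe();print(o['ft_force']@o['tool_rot'])
cv2.imwrite("pics/s15.png",cv2.resize(env.get_image('scene')[110:260,240:440,::-1],(800,600)))
E
```

```text
time_s: 11.8
position: [0.6003, 0.2272, 0.0823]
tool_rot: [[0.0, -0.421, 0.907], [0.0, 0.907, 0.421], [-1.0, 0.0, 0.0]]
ft_force: [-0.5, 1.5, 1.0]
grip_width: 0.0003
[-0.99166845  1.61128444  0.19010947]
time_s: 12.4
position: [0.6064, 0.2173, 0.0822]
tool_rot: [[-0.0, -0.328, 0.945], [-0.0, 0.945, 0.328], [-1.0, -0.0, -0.0]]
ft_force: [-1.2, 0.5, 1.1]
grip_width: 0.0002
[-1.08832233  0.86149623 -1.02388618]
```

View pics/s15.png

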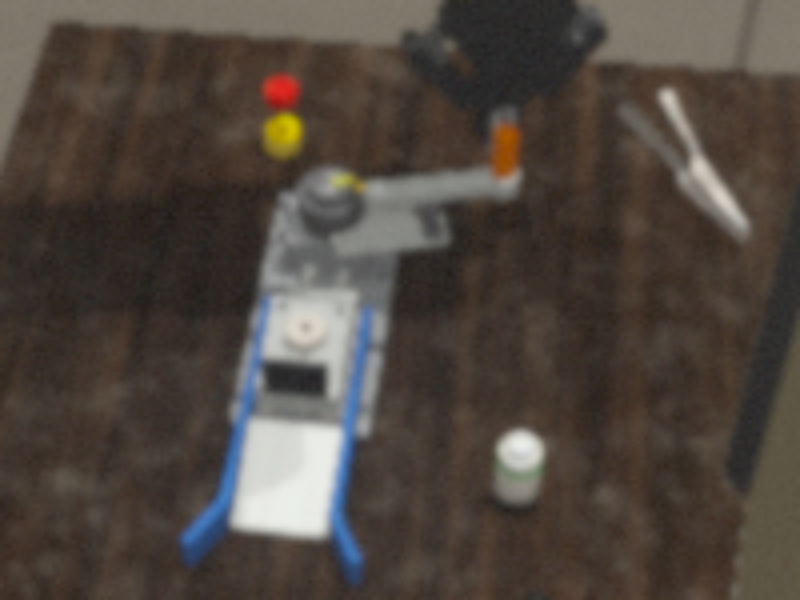

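```bash
cat > f.py <<'E'
from h import *
o=env.observe();print('tool-frame f',(o['ft_force']@o['tool_rot']).round(2),'yaw',np.arctan2(-o['tool_rot'][0][1],o['tool_rot'][1][1]).round(3))
E
python3 -m jog '[[-1,0,-0.0022,0.0004,0.02],[-1,0,-0.0044,0.0007,0.04],[-1,0,-0.0066,0.001,0.06],[-1,0,-0.0089,0.0012,0.08],[-1,0,-0.0111,0.0014,0.1]]'; python3 f.py
python3 -m jog '[[-1,0,-0.0022,0.0004,0.02],[-1,0,-0.0044,0.0007,0.04],[-1,0,-0.0066,0.001,0.06],[-1,0,-0.0089,0.0012,0.08],[-1,0,-0.0111,0.0014,0.1]]'; python3 f.py
```

```text
time_s: 12.95
position: [0.6112, 0.2075, 0.0823]
tool_rot: [[-0.0, -0.231, 0.973], [0.0, 0.973, 0.231], [-1.0, 0.0, -0.0]]
ft_force: [-2.1, 3.0, -0.4]
grip_width: 0.0
tool-frame f [ 0.35  3.37 -1.39] yaw 0.233
time_s: 13.45
position: [0.6153, 0.197, 0.0824]
tool_rot: [[0.0, -0.133, 0.991], [0.0, 0.991, 0.133], [-1.0, 0.0, 0.0]]
ft_force: [-1.9, 1.8, 0.8]
grip_width: -0.0001
tool-frame f [-0.8   2.06 -1.63] yaw 0.133
```

Run:
```python
from h import *
cv2.imwrite("pics/s16.png",cv2.resize(env.get_image('scene')[110:260,240:440,::-1],(800,600)))
```

```text
(no output)
```

View pics/s16.png

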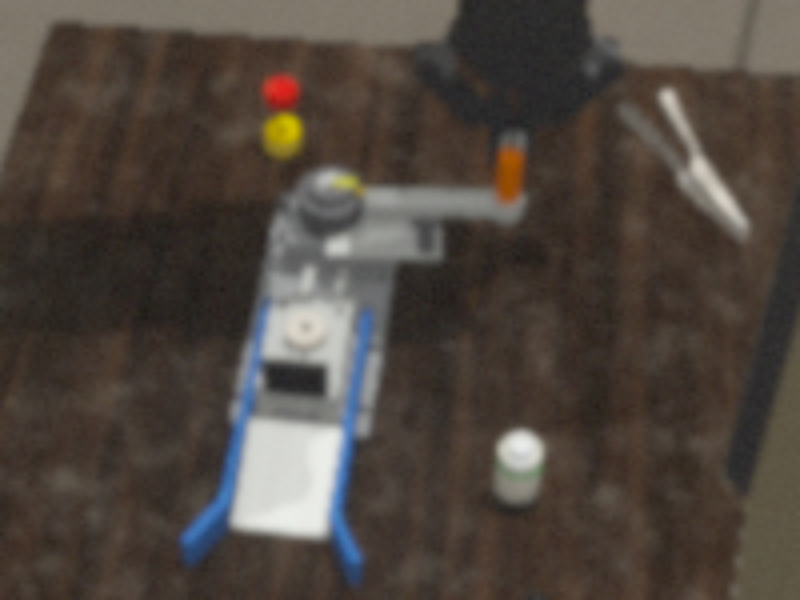

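```bash
python3 -m jog '[[-1,0,-0.0022,0.0004,0.02],[-1,0,-0.0044,0.0007,0.04],[-1,0,-0.0066,0.001,0.06],[-1,0,-0.0089,0.0012,0.08],[-1,0,-0.0111,0.0014,0.1]]'; python3 f.py
python3 -m jog '[[-1,0,-0.0022,0.0004,0.02],[-1,0,-0.0044,0.0007,0.04],[-1,0,-0.0066,0.001,0.06],[-1,0,-0.0089,0.0012,0.08],[-1,0,-0.0111,0.0014,0.1]]'; python3 f.py
python3 -m jog '[[-1,0,-0.0022,0.0004,0.02],[-1,0,-0.0044,0.0007,0.04],[-1,0,-0.0066,0.001,0.06]]'; python3 f.py
python3 - <<'E'
from h import *
cv2.imwrite("pics/s17.png",cv2.resize(env.get_image('scene')[110:260,240:440,::-1],(800,600)))
E
```

```text
time_s: 14.0
position: [0.6181, 0.1862, 0.0823]
tool_rot: [[0.0, -0.033, 0.999], [0.0, 0.999, 0.033], [-1.0, 0.0, 0.0]]
ft_force: [-2.0, 2.3, -0.0]
grip_width: 0.0002
tool-frame f [ 0.04  2.34 -1.94] yaw 0.033
time_s: 14.5
position: [0.6199, 0.1751, 0.0824]
tool_rot: [[0.0, 0.067, 0.998], [0.0, 0.998, -0.067], [-1.0, 0.0, 0.0]]
ft_force: [-1.8, 2.4, -0.6]
grip_width: -0.0
tool-frame f [ 0.62  2.28 -1.95] yaw -0.067
time_s: 14.8
position: [0.6204, 0.1685, 0.0823]
tool_rot: [[0.0, 0.126, 0.992], [0.0, 0.992, -0.126], [-1.0, 0.0, 0.0]]
ft_force: [-1.6, 2.0, 0.3]
grip_width: 0.0004
tool-frame f [-0.28  1.8  -1.89] yaw -0.127
```

View pics/s17.png

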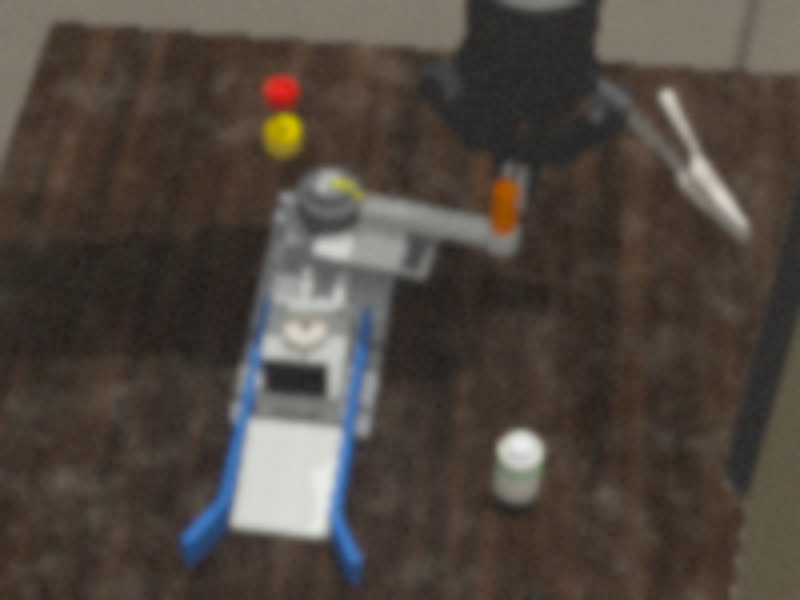

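Run:
```python
from h import *
S=env.camera_model('scene')
p=onz(S,240+505/4,110+184/4,.098);print(p, onz(S,240+505/4,110+207/4,.080))
o=env.observe();d=(p-o['position']);print((o['tool_rot'].T@d).round(4))
```

```text
[0.61490308 0.1485169  0.098     ] [0.61615369 0.14724958 0.08      ]
[-0.0156 -0.0202 -0.0031]
```

```bash
python3 -m jog '[[-1,0,-0.0011,-0.002,0.01],[-1,0,-0.0022,-0.004,0.02],[-1,0,-0.0022,-0.004,0.02]]'; python3 f.py
python3 -m jog '[[-1,0,-0.0022,0.0003,0.02],[-1,0,-0.0022,0.0003,0.02]]'; python3 f.py
python3 -m jog '[[-1,0,-0.0022,0.0003,0.02],[-1,0,-0.0022,0.0003,0.02]]'; python3 f.py
```

```text
time_s: 15.15
position: [0.6162, 0.1669, 0.0825]
tool_rot: [[0.001, 0.145, 0.989], [-0.0, 0.989, -0.145], [-1.0, -0.0, 0.001]]
ft_force: [0.9, 0.3, -0.2]
grip_width: 0.0002
tool-frame f [0.23 0.42 0.87] yaw -0.145
time_s: 15.35
position: [0.6162, 0.1645, 0.0824]
tool_rot: [[-0.0, 0.165, 0.986], [-0.0, 0.986, -0.165], [-1.0, -0.0, 0.0]]
ft_force: [1.8, 1.7, 1.2]
grip_width: -0.0003
tool-frame f [-1.24  1.97  1.5 ] yaw -0.166
time_s: 15.55
position: [0.6161, 0.1623, 0.0824]
tool_rot: [[-0.0, 0.185, 0.983], [-0.0, 0.983, -0.185], [-1.0, -0.0, -0.0]]
ft_force: [0.8, 1.8, 1.0]
grip_width: 0.0002
tool-frame f [-1.05  1.93  0.42] yaw -0.186
```

```bash
python3 -m jog '[[-1,0,-0.0022,0.0002,0.02],[-1,0,-0.0033,0.0003,0.03],[-1,0,-0.0033,0.0003,0.03]]'|grep time; python3 f.py
python3 -m jog '[[-1,0,-0.0022,0.0002,0.02],[-1,0,-0.0033,0.0003,0.03],[-1,0,-0.0033,0.0003,0.03]]'|grep time; python3 f.py
python3 - <<'E'
from h import *
cv2.imwrite("pics/s18.png",cv2.resize(env.get_image('scene')[110:260,240:440,::-1],(800,600)))
E
```

```text
time_s: 15.85
tool-frame f [-0.26  1.55  0.94] yaw -0.216
time_s: 16.15
tool-frame f [-1.47  1.58  0.53] yaw -0.246
```

View pics/s18.png

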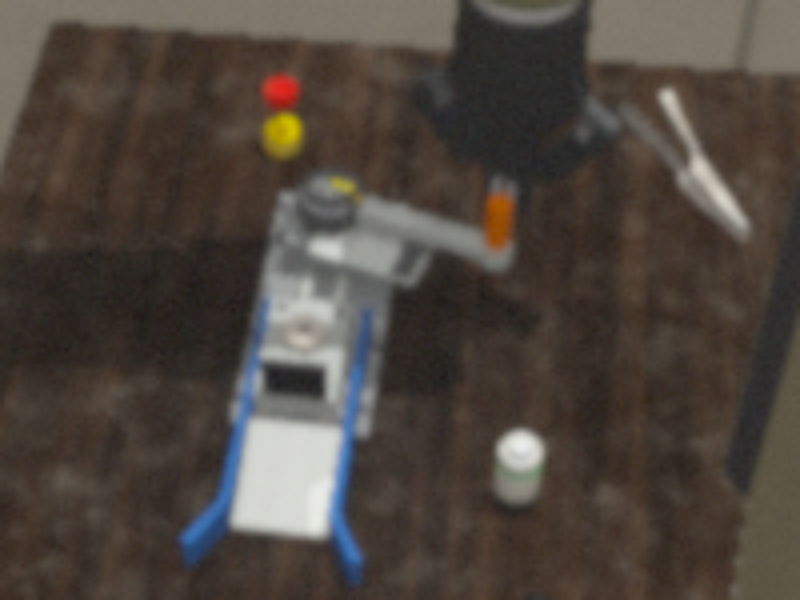

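```bash
for i in 1; do python3 -m jog '[[-1,0,-0.0022,0.0003,0.02],[-1,0,-0.0022,0.0003,0.02]]'|grep time; python3 f.py; done
python3 -m jog '[[-1,0,-0.0022,0.0003,0.02],[-1,0,-0.0022,0.0003,0.02]]'|grep time; python3 f.py
python3 -m jog '[[-1,0,-0.0022,0.0003,0.02],[-1,0,-0.0022,0.0003,0.02]]'|grep time; python3 f.py
```

```text
time_s: 16.4
tool-frame f [-0.64  1.97 -0.31] yaw -0.266
time_s: 16.6
tool-frame f [-1.12  1.09  0.42] yaw -0.286
time_s: 16.8
tool-frame f [-1.83  2.17  0.58] yaw -0.306
```

```bash
python3 -m jog '[[-1,0,-0.0022,0.0003,0.02],[-1,0,-0.0022,0.0003,0.02]]'|grep time; python3 f.py
python3 -m jog '[[-1,0,-0.0022,0.0003,0.02],[-1,0,-0.0022,0.0003,0.02]]'|grep time; python3 f.py
python3 -m jog '[[-1,0,-0.0022,0.0003,0.02],[-1,0,-0.0022,0.0003,0.02]]'|grep time; python3 f.py
```

```text
time_s: 17.0
tool-frame f [-1.55  2.38 -0.08] yaw -0.326
time_s: 17.2
tool-frame f [-1.14  2.74 -0.87] yaw -0.346
time_s: 17.4
tool-frame f [-0.77  1.34 -1.12] yaw -0.366
```

```bash
python3 -m jog '[[-1,0,-0.0022,0.0003,0.02],[-1,0,-0.0022,0.0003,0.02]]'|grep time; python3 f.py
python3 -m jog '[[-1,0,-0.0022,0.0003,0.02],[-1,0,-0.0022,0.0003,0.02]]'|grep time; python3 f.py
python3 - <<'E'
from h import *
cv2.imwrite("pics/s19.png",cv2.resize(env.get_image('scene')[110:260,240:440,::-1],(800,600)))
cv2.imwrite("pics/d19.png",cv2.resize(env.get_image('side')[150:290,150:370,::-1],(770,490)))
E
```

```text
time_s: 17.6
tool-frame f [-1.51  1.33 -1.95] yaw -0.386
time_s: 17.8
tool-frame f [-0.47  2.24 -1.01] yaw -0.406
```

View pics/s19.png

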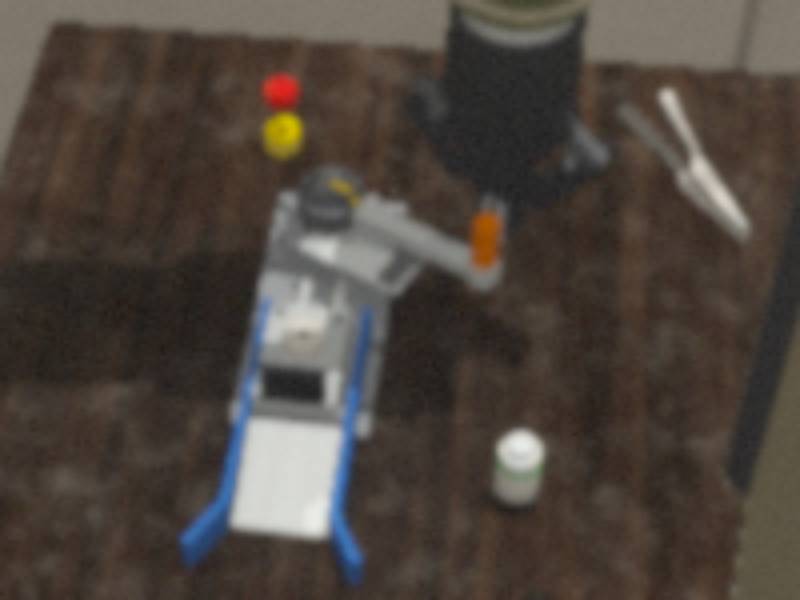

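View pics/d19.png

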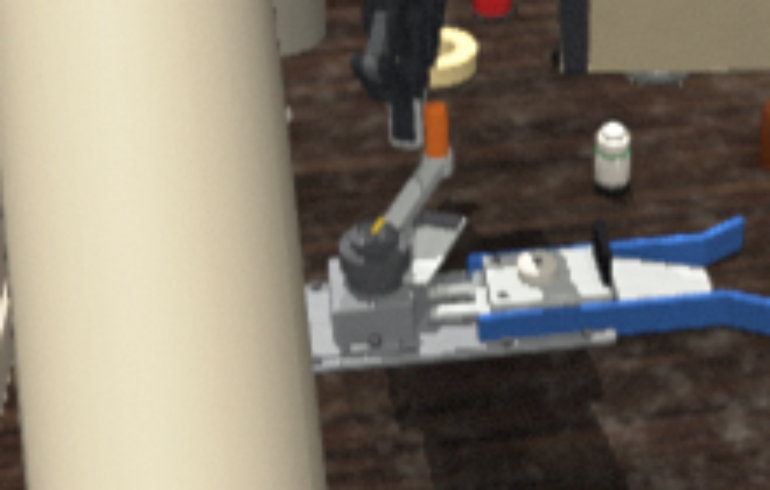

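```bash
python3 -m jog '[[-1,0,-0.0022,-0.001,0.02],[-1,0,-0.0022,-0.001,0.02]]'|grep time; python3 f.py
python3 -m jog '[[-1,0,-0.0022,-0.0005,0.02],[-1,0,-0.0022,-0.0005,0.02]]'|grep time; python3 f.py
python3 -m jog '[[-1,0,-0.0022,0,0.02],[-1,0,-0.0022,0,0.02]]'|grep time; python3 f.py
```

```text
time_s: 18.1
tool-frame f [1.59 5.23 3.18] yaw -0.426
time_s: 18.3
tool-frame f [2.09 7.47 5.61] yaw -0.446
time_s: 18.5
tool-frame f [ 3.29 11.88  5.07] yaw -0.466
```

```bash
python3 - <<'E'
from h import *
print(env.observe()['position'],env.observe()['ft_force'])
cv2.imwrite("pics/w20.png",env.get_image('wrist')[:,:,::-1])
cv2.imwrite("pics/s20.png",cv2.resize(env.get_image('scene')[110:260,240:440,::-1],(800,600)))
cv2.imwrite("pics/d20.png",cv2.resize(env.get_image('side')[150:290,150:370,::-1],(770,490)))
E
python3 f.py
```

```text
[0.61018494 0.13381948 0.08290947] [ 9.89301769  8.33185437 -3.21121749]
tool-frame f [ 2.04 10.67  5.4 ] yaw -0.466
```

View pics/s20.png

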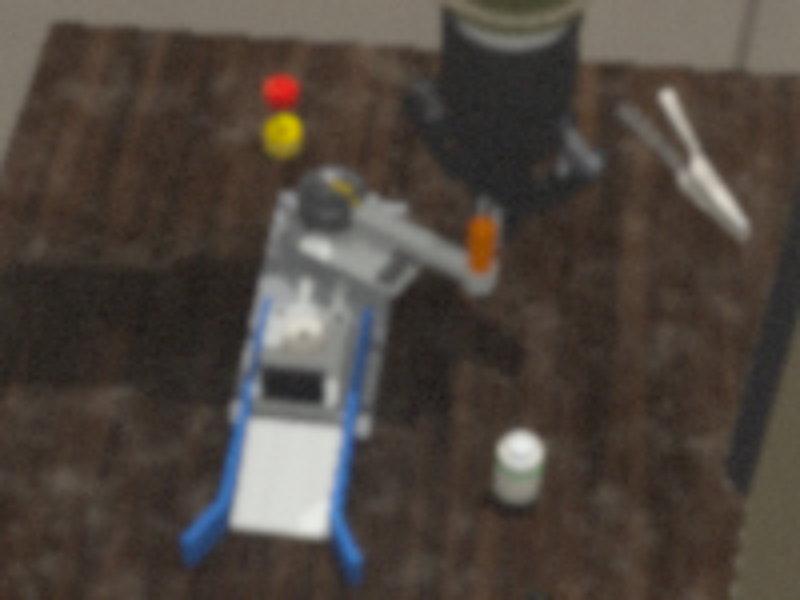

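View pics/d20.png

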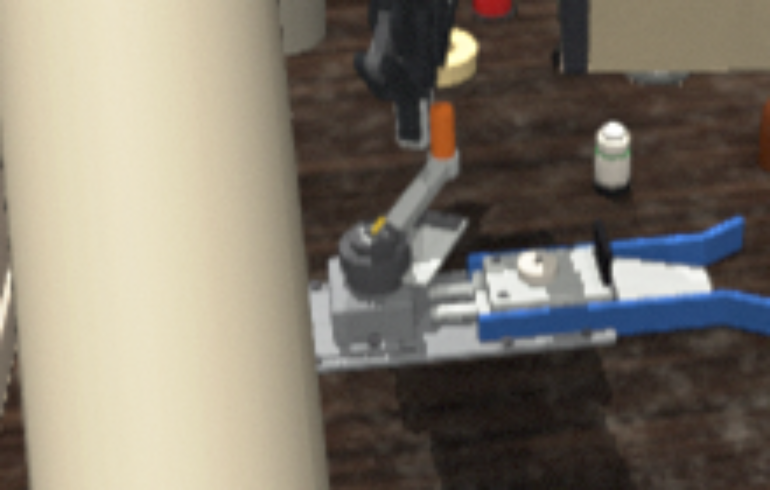

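View pics/w20.png

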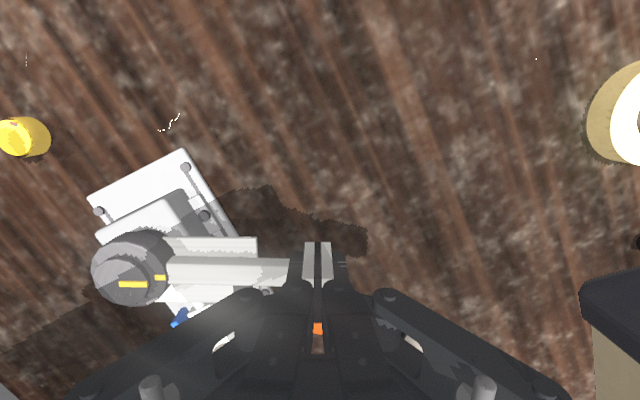

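Run:
```python
from h import *
S=env.camera_model('scene');D=env.camera_model('side')
for n in ('18','19','20'):
    s=cv2.imread(f'pics/s{n}.png');h=cv2.cvtColor(s,cv2.COLOR_BGR2HSV);m=cv2.inRange(h,(5,180,100),(18,255,255))
    ys,xs=np.nonzero(m);u,v=240+(xs.mean()+.5)/4,110+(ys.mean()+.5)/4
    print(n,'scene z.08',onz(S,u,v,.080))
    if n!='18':
        s=cv2.imread(f'pics/d{n}.png');h=cv2.cvtColor(s,cv2.COLOR_BGR2HSV);m=cv2.inRange(h,(5,180,100),(18,255,255));
        k,l,st,c=cv2.connectedComponentsWithStats(m);i=1+st[1:,4].argmax();uu,vv=150+c[i][0]/3.5,150+c[i][1]/3.5
        print(st[i],tri((S,u,v),(D,uu,vv)))
o=env.observe();print((o['tool_rot'].T@(onz(S,u,v,.08)-o['position'])).round(4))
```

```text
18 scene z.08 [0.60586243 0.14019501 0.08      ]
19 scene z.08 [0.59970458 0.12413375 0.08      ]
[ 425  103   23   53 1083] [0.59932777 0.11967132 0.08327738]
20 scene z.08 [0.59792986 0.1202343  0.08      ]
[ 431  104   24   53 1106] [0.59749426 0.11577809 0.08310075]
[ 0.0028 -0.0177 -0.0049]
```

```bash
python3 -m jog '[[-1,0,-0.0011,0.0012,0.01],[-1,0,-0.0011,0.0012,0.01]]'|egrep 'time|pos'; python3 f.py
```

```text
time_s: 18.85
position: [0.6102, 0.133, 0.0827]
tool-frame f [ 1.72 12.75  1.1 ] yaw -0.476
```

Run:
```python
from h import *
cv2.imwrite("pics/s21.png",cv2.resize(env.get_image('scene')[145:215,290:380,::-1],(780,606),interpolation=cv2.INTER_CUBIC)[:600])
cv2.imwrite("pics/d21.png",cv2.resize(env.get_image('side')[160:260,220:345,::-1],(750,600),interpolation=cv2.INTER_CUBIC))
o=env.observe();print(o['ft_force'],o['wrist_torque'],o['position'])
```

```text
[ 6.82801761 10.0510649  -2.7101401 ] [ 1.65628354 -1.21550337  0.06351606] [0.6101779  0.13304383 0.08272875]
```

View pics/s21.png

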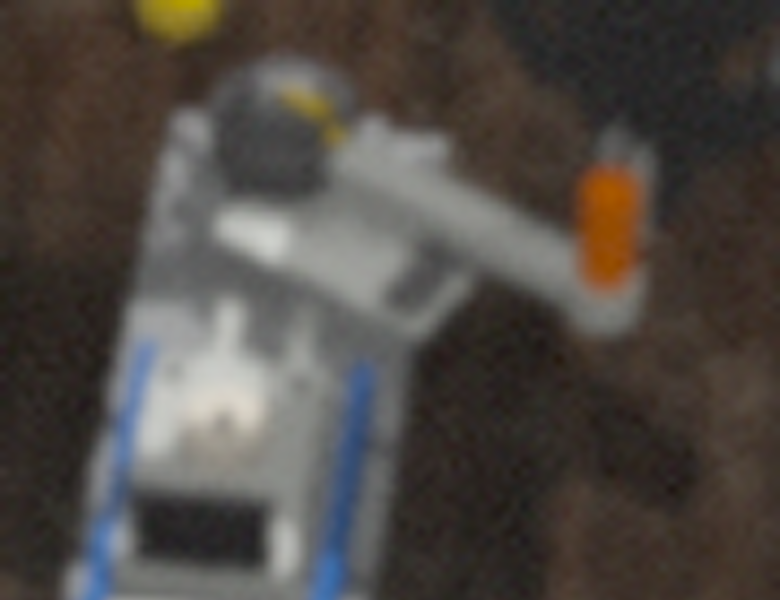

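View pics/d21.png

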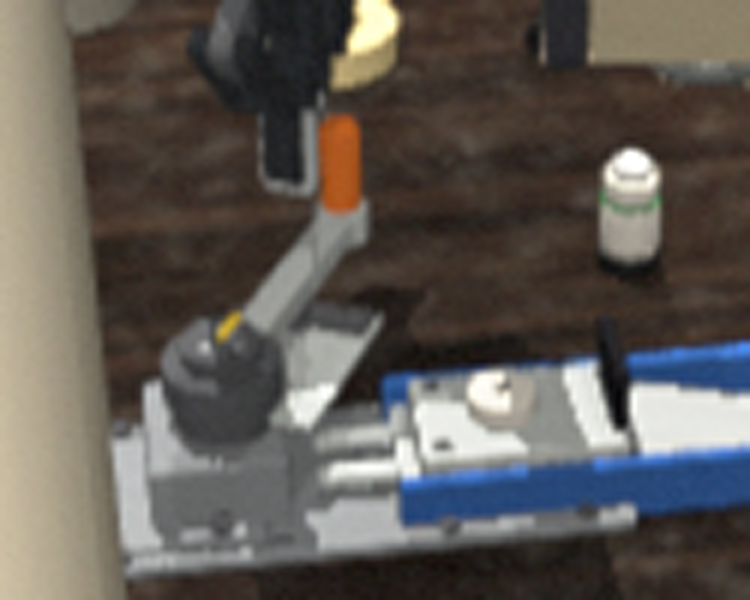

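```bash
python3 -m jog '[[-1,0,-0.0011,0.0002,0.01],[-1,0,-0.0011,0.0002,0.01]]'|egrep 'time|pos'; python3 f.py; python3 -m jog '[[-1,0,0,0,0]]'|egrep 'time|pos'; python3 f.py
```

```text
time_s: 19.15
position: [0.6094, 0.1311, 0.0826]
tool-frame f [0.9  5.86 1.84] yaw -0.486
time_s: 19.25
position: [0.6093, 0.1308, 0.0826]
tool-frame f [1.63 5.42 2.05] yaw -0.486
```

Run:
```python
from h import *
a=env.get_image('wrist')[:,:,::-1]
cv2.imwrite("pics/w22.png",np.hstack([cv2.resize(x[220:340,80:300],(400,218*1),interpolation=cv2.INTER_CUBIC) for x in (cv2.imread('pics/w20.png'),a)]))
cv2.imwrite("pics/s22.png",cv2.resize(env.get_image('scene')[145:215,290:380,::-1],(780,606),interpolation=cv2.INTER_CUBIC)[:600])
```

```text
(no output)
```

View pics/w22.png

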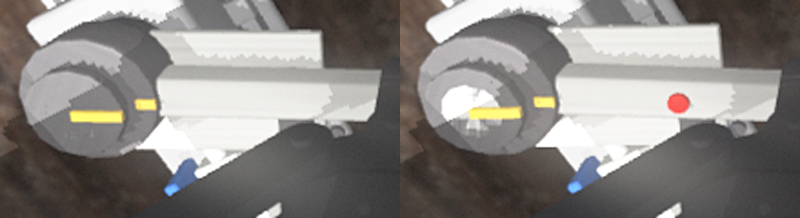

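View pics/s22.png

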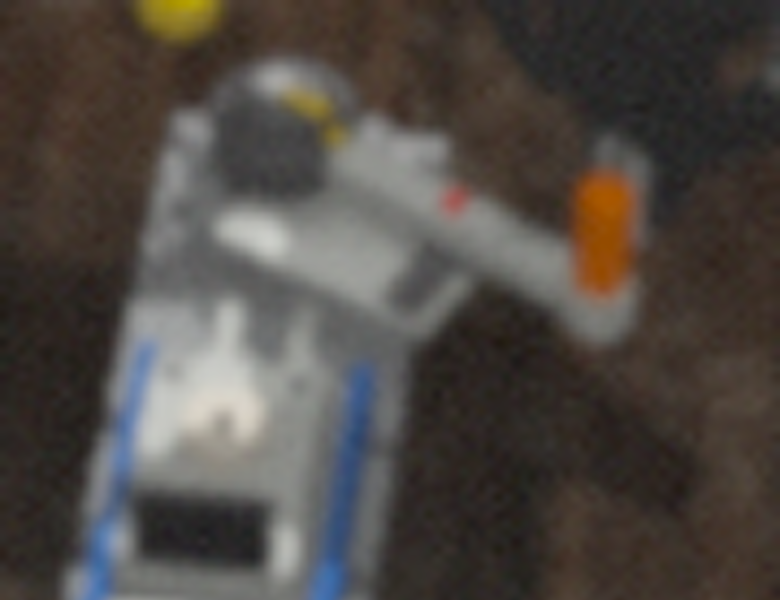

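```bash
python3 -m jog '[[-1,0,-0.0022,0.0002,0.02],[-1,0,-0.0044,0.0004,0.04],[-1,0,-0.0044,0.0004,0.04]]'|egrep 'time|pos'; python3 f.py
python3 - <<'E'
from h import *
a=env.get_image('wrist')[:,:,::-1]
cv2.imwrite("pics/w23.png",np.hstack([cv2.resize(x[220:340,80:300],(400,218*1),interpolation=cv2.INTER_CUBIC) for x in (cv2.imread('pics/w20.png'),a)]))
E
```

```text
time_s: 19.65
position: [0.6074, 0.1262, 0.0825]
tool-frame f [0.96 3.07 3.55] yaw -0.526
```

View pics/w23.png

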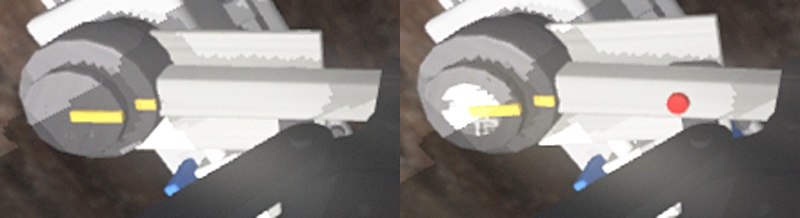

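```bash
python3 -m jog '[[-1,0,0.004,0,-0.03],[-1,0,0.008,0,-0.06],[-1,0,0.012,0,-0.09],[-1,0,0.018,0,-0.09],[-1,0,0.025,0,-0.09],[-1,0,0.035,0,-0.09],[-1,0,0.05,0,-0.09],[-1,0,0.05,0,-0.09],[-1,-0.05,0.05,0,-0.09],[-1,-0.1,0.05,0,-0.09],[-1,-0.14,0.05,0,-0.09],[-1,-0.14,0.05,0,-0.09],[-1,-0.14,0.05,0,-0.09]]'|egrep 'time|pos|force'; python3 f.py
python3 - <<'E'
from h import *
cv2.imwrite("pics/w24.png",env.get_image('wrist')[:,:,::-1])
cv2.imwrite("pics/s24.png",cv2.resize(env.get_image('scene')[110:260,240:440,::-1],(800,600)))
cv2.imwrite("pics/d24.png",cv2.resize(env.get_image('side')[160:260,220:345,::-1],(750,600),interpolation=cv2.INTER_CUBIC))
E
```

```text
time_s: 21.0
position: [0.6316, 0.1695, 0.2227]
ft_force: [0.2, 0.0, -0.2]
tool-frame f [0.2  0.14 0.19] yaw -0.435
```

View pics/w24.png

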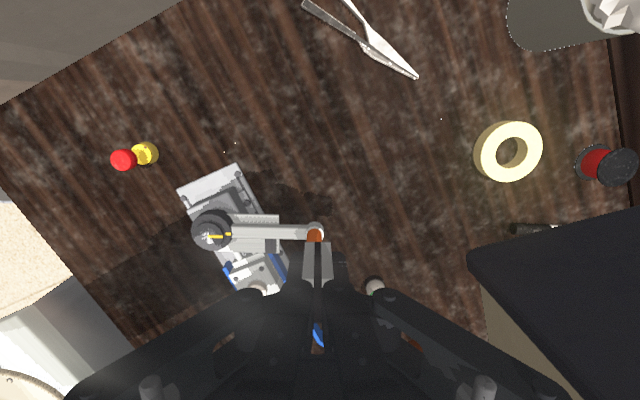

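View pics/d24.png

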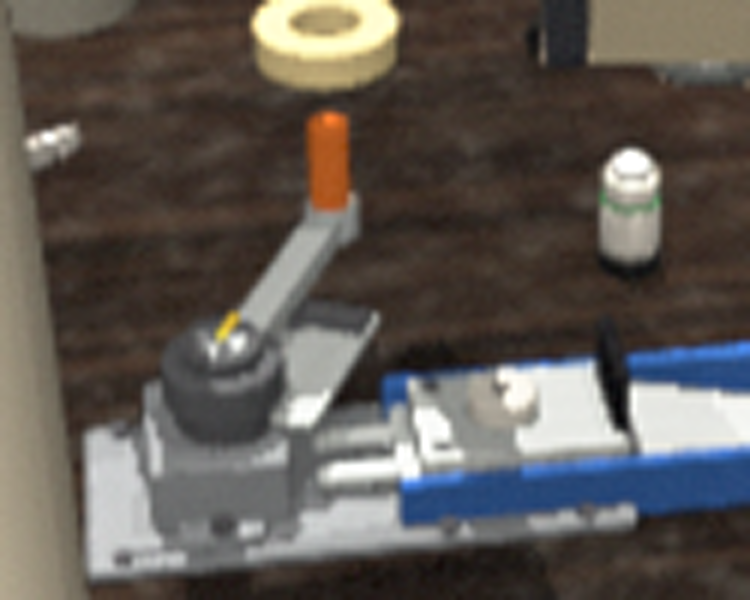

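View pics/s24.png

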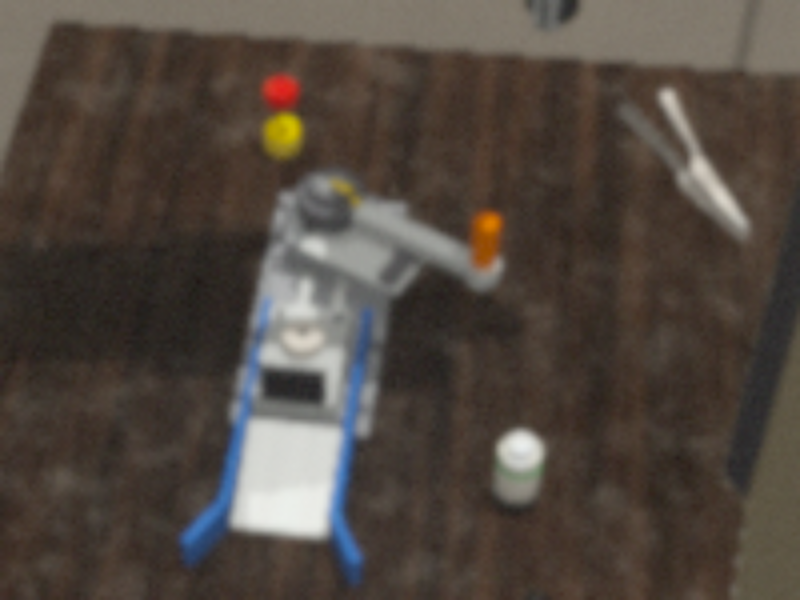

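```bash
python3 -c "
from rig import env
print(env.close_job())"
```

```text
the job is handed in; nothing more can be done
None
```

I handed the job in at about 21 s of the 64 s. My last checks point to success, though I can't measure the jaw force directly and the hand-in gives no verdict.

- **Sled:** I pushed it with the closed fingers, without lifting it, up the ramp until its rear dropped behind the lip. The side view before and after the drop shows it going from nose-down to flat. At the end it still lay flat with its rear at the lip and the jaw against its front.
- **Lever:** I pushed the orange post clockwise along its arc. Force stayed at about 1 to 3 N until the jaw got tight. It then rose to about 12.8 N and fell to about 5.5 N as the red pin came up.
- **Clutch:** I went about 0.04 rad further, to roughly 0.1 rad judged from the wrist picture, to be sure it was past 0.06. I then backed off, and the lever sprang back.
- **Final state:** The wrist force reads about 0 and the gripper stands clear of everything. The objective and the vial look unmoved in the last pictures. The dropper was outside the last crops, but the arm never went near it.

**What disagreed:**
- The click came at about 12.8 N on the wrist sensor, not the stated 6 to 8 N. I went ahead because the marks showed lever and screw still turning together until then.
- The sled dropped several millimetres later than my first camera estimate of the lip position.
- The clamping force is only inferred from the click and from the jaw touching the sled.

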